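Shim the rattling shelf: find the spacer that just fits

ROBOT

A 6-joint arm with a two-finger parallel gripper is mounted at the origin on the work surface. World frame = base frame: x ahead of the robot, y to its left, z up, the work surface at z = 0. Lengths are in m, angles in rad, forces in N, time in s.
With the tool pointing down it reaches from about 0.3 to 0.775 m from the base axis. Payload 14.6 kg.
Tool frame: the origin (TCP) lies at the very end of the fingers, on their centre line; the grasp point (between the pads) lies 19 mm behind it; z points along the fingers, y is the line along which they close (so a half turn about z gives the same grasp; the last joint's range is limited). The gripper opens to 94 mm and grips with 3 to 60 N. Pads are 16 mm wide; open, the fingers measure 119 mm over their backs; the gripper's body (75 mm by 177 mm) begins 78 mm behind the grasp point.
Start: joints at [-1.323, 0.3, 1.521, -0, 1.321, -0.067], TCP at [0.17, -0.523, 0.173] pointing down, gripper open.
Joint ranges: [-3.03, 3.03], [-0.79, 2.21], [0.23, 2.52], [-1.04, 4.18], [0, 3.07], [-2.55, 2.55]. Speed limits (rad/s): [2.22, 2.22, 2.57, 3.14, 3.14, 3.14].

INTERFACE

Orientations are given as [roll, pitch, yaw] about the fixed x, y, z axes, in that order (R = Rz(yaw) Ry(pitch) Rx(roll)).
In Python, from station import ctrl gives the robot as it stands.
- The arm moves only by the shell command python3 -m pendant 'ROWS' [OPENING] [FORCE]. ROWS is JSON, a list of rows, each a list of 2 entries, a list of its own where there are three numbers: the shift along the world's x, y, z in cm, then the turn about the world's z in rad. A call has 1 to 20 rows; each row shifts and turns the commanded pose from where the row before left it; what a row does not reach is not made up. A row lasts 1/12 s, in which the tool goes at most 41.7 mm and 7.16 degrees, less where a joint would pass 70% of its speed; a pose out of reach is approached as far as the arm can. A call is refused whole if a number of a shift passes 4.17 or a number of a turn 0.125, either way. A call with a gripper value outside its range is refused whole. OPENING is the opening, from 0 (shut) to 1 (fully open), set as the call begins (- or left out, the last holds). The fingers move at their own pace and stop on an object; FORCE is the grip in N (left out, the last holds). Time passes only in rows, so rows that do not move let the fingers close. It gives the time, the measured TCP pose, the force, the opening and the grip force at its end, in the units of the state.
- ctrl.get_obs(): the state, without advancing time (a new reading comes with each control period).
- ctrl.camera(name): name is "side" or "top" or "wrist"; returns a dict with "color" (400x640x3 uint8, red, green, blue), "intrinsics" (3x3 intrinsics, pixels), "camera_from_world" (4x4, takes a point from world to camera coordinates). Camera axes: x right, y down, z forward; pixel columns grow to the right and rows downward; lengths in m; the calibration is good to about 2 mm. A picture is of the moment at which its call begins. There is no depth.
- ctrl.hand_in(): hands the job in; it is judged then, once.
The state is a dict: "time_s": time; "qpos": joint angles; "joint_vel": joint speeds; "tau": joint torques, N m; "ee_pos": TCP position; "eef_rot": TCP orientation; "force": force on the tool from outside, world axes, zero at the start; "moment": the same for the moment, N m; "grip_width": finger opening in m; "grip_force": force on a finger pad.
Only numpy, scipy, OpenCV 4.12 (cv2) and the standard library are available. Lean on these libraries where they do the work, as an engineer would, in place of code of your own. Each camera call takes 0.05 s, during which the arm holds its last target. There are 200 camera calls.

TASK

The shelf rattles because of the gap between its blue cleat and the white radiator bracket. Find the spacer that just fits: try them in the gap one after another from the thinnest (green) up to the first one that will not go in, and leave the thickest one that goes in standing upright right down on the gap's floor, about mid-way along the cheeks, with the other two back upright in the rack. Don't disturb the other things on the shelf.

Things in the scene. Friction and masses are not known exactly. Their poses are not given: they have to be found in the camera images.
- gap (a point): The gap between two immovable cheeks. Point: on the fixed BLUE cheek's inner face plane, level with both cheek tops, 50 mm above the shelf top, half-way along. z up; x along the gap, away from the robot; y across it, from blue to white cheek. Cheeks 50 mm long (x), top inner edges bevelled 4 mm; gap ends open, floor 38 mm below this point. Gap width 14 to 22.5 mm, varies.
- far_cheek (a point): Top of the inner face of the WHITE cheek (28 mm thick, 50 mm long), half-way along, across the gap from gap, same axes. Immovable. The reading is coarse compared with the 4 mm steps of the spacers: choose by trying.
- pipe (a point): Middle of the copper radiator pipe that crosses above the gap: 18 mm thick, along y, axis 5 mm beyond gap in x and 163 mm above it; at 100 mm either side it turns straight down to the base plate. A hand straight above the gap strikes it: come from the -x (robot) side, leaning 28 to 40 degrees from vertical.
- rack: Wooden rack, 60 (x) x 200 (y) x 30 mm high, immovable; origin at the centre of its underside, z up. Three slots run right through along x at y = -70, 0, +70 mm; each is 9 mm wide and 14 mm deep. Any spacer goes in any slot; it then hangs by the shoulders of its plate on the rack's top.
- thin_mid (a point): The thin spacer, 12 mm thick, white with a green head; loose, about 60 g, 82 mm high, standing in one of the rack's slots (which one varies). Point: on its centre line 41 mm above its foot; z up, y across the thickness, x along the plate. Grip the head: its centre is 29 mm above this point. Stood on the gap floor, this point is 3 mm above gap; resting on the cheek tops, 27 to 29 mm above.
- middle_mid (a point): The middle spacer, 16 mm thick, white with a yellow head; loose, about 60 g, 82 mm high, standing in one of the rack's slots (which one varies). Point: on its centre line 41 mm above its foot; z up, y across the thickness, x along the plate. Grip the head: its centre is 29 mm above this point. Stood on the gap floor, this point is 3 mm above gap; resting on the cheek tops, 27 to 29 mm above.
- thick_mid (a point): The thick spacer, 20 mm thick, white with a red head; loose, about 60 g, 82 mm high, standing in one of the rack's slots (which one varies). Point: on its centre line 41 mm above its foot; z up, y across the thickness, x along the plate. Grip the head: its centre is 29 mm above this point. Stood on the gap floor, this point is 3 mm above gap; resting on the cheek tops, 27 to 29 mm above.
- bracket: White base plate, 90 x 220 x 12 mm, carrying the blue cheek and the pipe; immovable; its place and yaw vary. Origin: centre of its underside, 50 mm below and 8 mm in +y from gap; same axes.
- cheek: The white cheek's body; immovable. Origin 50 mm below far_cheek.
- mug: Bystander: empty white mug, radius 38 mm, 90 mm high, handle 30 mm out at its +y. Origin: centre of underside, as for all bystanders.
- votive: Bystander: frosted glass votive holder, radius 34 mm, 70 mm high.
- tin: Bystander: round plastic tin, screw lid, radius 47 mm, 52 mm high.
- remote_lower: Bystander: black remote, 170 (x) x 48 x 18 mm.
- remote_upper: Bystander: grey remote lying on the black one, 150 (x) x 44 x 18 mm.
- plant: Bystander: succulent in a clay pot, radius 55 mm with its leaves, 125 mm high.
- books: Bystander: two books, 190 (x) x 130 x 40 mm.
- thin: The same thin spacer: origin at the centre of its foot, 41 mm below thin_mid; same axes. From the foot up: tongue 6 mm thick (y), 36 mm long (x), 12 mm high; plate 12 mm thick, 40 mm long, 46 mm high; gripping head 24 x 24 x 24 mm.
- middle: The same middle spacer: origin at the centre of its foot, 41 mm below middle_mid; same axes. From the foot up: tongue 6 mm thick (y), 36 mm long (x), 12 mm high; plate 16 mm thick, 40 mm long, 46 mm high; gripping head 24 x 24 x 24 mm.
- thick: The same thick spacer: origin at the centre of its foot, 41 mm below thick_mid; same axes. From the foot up: tongue 6 mm thick (y), 36 mm long (x), 12 mm high; plate 20 mm thick, 40 mm long, 46 mm high; gripping head 24 x 24 x 24 mm.

How it is judged:
By the outcome, as a careful person would: the job done as asked, in the order asked, and still so for the second after the job is handed in, with the robot touching nothing.
It also fails if it takes over 72 s, if anything falls off the work surface, if the arm or the gripper's body presses on something with over 40 N, if the wrist force passes 120 N, or if a joint passes its speed limit or range.

## Working session

There is one attempt and no reset: what is moved stays moved. The work goes in short steps, Python scripts to look and compute and a shell command to move; the robot and the scene stay as the last step left them, time stands still between calls to the robot, and variables do not carry over. Pictures are saved under pics/ and viewed, at most 13 in all, crops included, and the job is handed in when it is done.

```bash
ls -la; python3 -m pendant 2>&1 | head -30; mkdir -p pics
python3 - <<'E'
from station import ctrl
import cv2
o=ctrl.get_obs();print({k:o[k] for k in('time_s','ee_pos','eef_rot','qpos','grip_width')})
for n in('top','side'):
    c=ctrl.camera(n);cv2.imwrite(f'pics/{n}0.png',c['color'][:,:,::-1]);print(n,c['intrinsics'],c['camera_from_world'])
E
```

```text
total 12
drwxr-xr-x  3 agent agent 4096 Dec  3 22:12 .
drwxr-xr-x 23 root  root  4096 Dec  3 22:12 ..
drwxr-xr-x  2 agent agent 4096 Dec  3 22:12 pics
invalid input
{'time_s': 0.0, 'ee_pos': array([ 0.17020485, -0.5226826 ,  0.17208848]), 'eef_rot': array([-3.14044715e+00, -8.41966520e-05,  3.14763808e-01]), 'qpos': array([-1.32262402e+00,  3.00457477e-01,  1.52159372e+00,  8.03582496e-06,
        1.32069002e+00, -6.65935459e-02]), 'grip_width': 0.09403835433172468}
top [[392.90890021   0.         317.62959082]
 [  0.         392.90890021 202.3060524 ]
 [  0.           0.           1.        ]] [[ 0.01313962 -0.99988104 -0.00807773  0.01098234]
 [-0.99690943 -0.01247396 -0.07756279  0.58086003]
 [ 0.0774528   0.00907191 -0.99695475  1.49204791]
 [ 0.          0.          0.          1.        ]]
side [[450.12598049   0.         324.08156506]
 [  0.         450.12598049 208.01265357]
 [  0.           0.           1.        ]] [[-0.69146671 -0.72240541  0.00205372  0.40440822]
 [-0.40025558  0.38074396 -0.83356434  0.34321052]
 [ 0.60138944 -0.577204   -0.55241857  1.05500578]
 [ 0.          0.          0.          1.        ]]
```

View pics/top0.png

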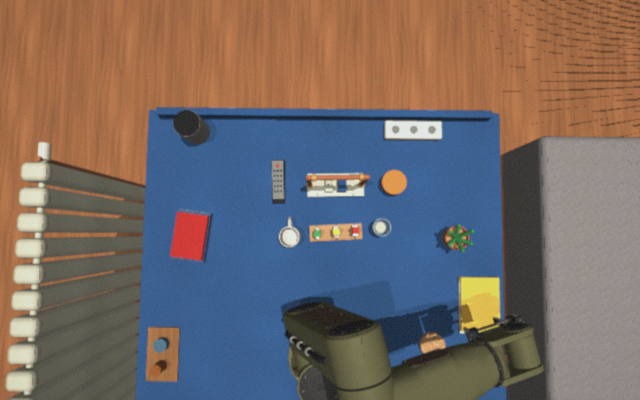

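View pics/side0.png

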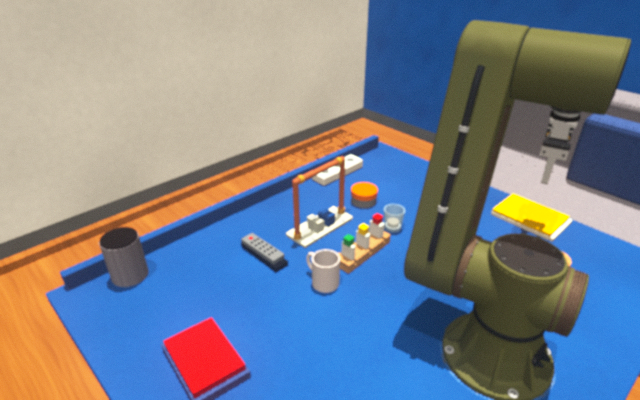

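```bash
python3 -m pendant '[[[0,0,0],[0,0,0]]]'; echo; python3 -m pendant '[[[0,0,4],0]]'
```

```text
time_s: 0.18
ee_pos: [0.1695, -0.5203, 0.2062]
eef_rot: [-3.13, -0.001, 0.315]
force: [0.0, -0.6, -0.8]
grip_width: 0.0941
grip_force: 0.0invalid input
```

```bash
cat > h.py <<'E'
import numpy as np,cv2
from station import ctrl
def ray(c,uv):
    K,T=c['intrinsics'],c['camera_from_world'];R=T[:3,:3]
    return -R.T@T[:3,3], R.T@np.linalg.solve(K,[uv[0],uv[1],1.])
def onz(c,uv,z):
    o,d=ray(c,uv);return o+d*(z-o[2])/d[2]
def tri(c1,u1,c2,u2):
    o1,d1=ray(c1,u1);o2,d2=ray(c2,u2)
    s=np.linalg.lstsq(np.c_[d1,-d2],o2-o1,rcond=None)[0]
    a,b=o1+d1*s[0],o2+d2*s[1];return (a+b)/2,np.linalg.norm(a-b)
def proj(c,p):
    q=c['camera_from_world']@np.append(p,1);q=c['intrinsics']@q[:3];return q[:2]/q[2]
RANGES=dict(green=((45,120,60),(75,255,255)),yellow=((22,130,100),(35,255,255)),red=((174,150,90),(180,255,255)))
def blobs(c,col,box,lo=10):
    x0,y0,x1,y1=box;h=cv2.cvtColor(c['color'],cv2.COLOR_RGB2HSV)[y0:y1,x0:x1]
    m=cv2.inRange(h,*map(np.array,RANGES[col]))
    if col=='red': m|=cv2.inRange(h,np.array((0,150,90)),np.array((4,255,255)))
    n,l,s,ce=cv2.connectedComponentsWithStats(m)
    return sorted([(int(s[i,4]),ce[i]+[x0,y0],s[i,:4]+[x0,y0,0,0]) for i in range(1,n) if s[i,4]>=lo],key=lambda t:-t[0])
E
python3 - <<'E'
from h import *
t=ctrl.camera('top');s=ctrl.camera('side')
for col in RANGES:
    a=blobs(t,col,(305,215,370,250));b=blobs(s,col,(330,200,400,270));print(col,[x[:2]for x in a],[x[:2]for x in b])
    if a and b:print(tri(t,a[0][1],s,b[0][1]),onz(t,a[0][1],.09))
A=cv2.resize(t['color'][155:250,265:415],None,fx=5,fy=5,interpolation=2)
cv2.imwrite('pics/tc.png',A[:,:,::-1])
B=cv2.resize(s['color'][145:275,270:405],None,fx=4.4,fy=4.4,interpolation=2)
cv2.imwrite('pics/sc.png',B[:,:,::-1])
E
```

```text
green [(19, array([316.63157895, 233.15789474]))] [(66, array([348.18181818, 239.45454545]))]
(array([0.46309538, 0.02083477, 0.09234454]), np.float64(0.002618069404788205)) [0.46212101 0.01998317 0.09      ]
yellow [(32, array([335.8125, 231.5625]))] [(55, array([363.10909091, 227.50909091]))]
(array([ 0.46983881, -0.04907492,  0.09542392]), np.float64(0.0026344691576093717)) [ 0.46886527 -0.05014562  0.09      ]
red [(33, array([354.81818182, 230.03030303]))] [(57, array([377.10526316, 218.36842105]))]
(array([ 0.47615722, -0.11884167,  0.09126369]), np.float64(0.0020862071940730142)) [ 0.47536934 -0.1196238   0.09      ]
```

View pics/tc.png

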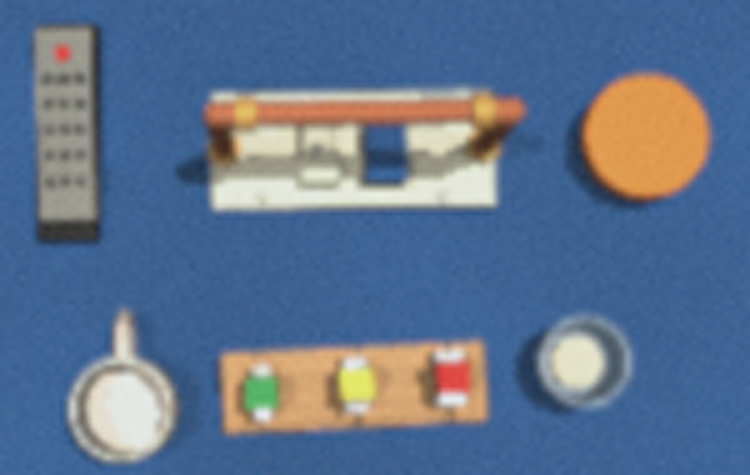

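View pics/sc.png

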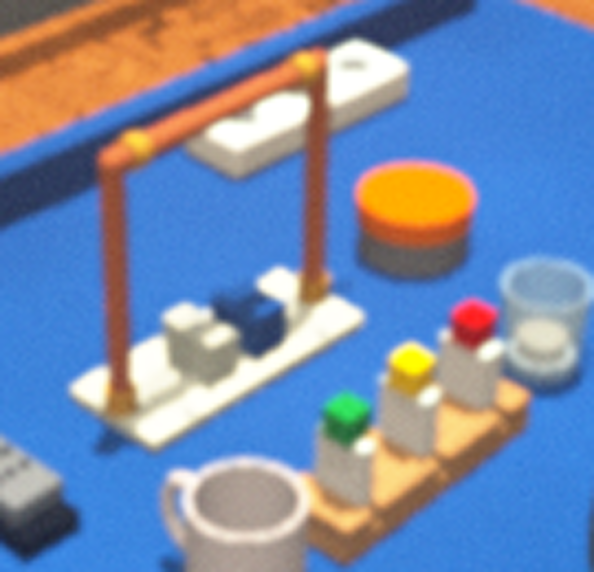

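```bash
python3 -m pendant '[[[0,0,4],0],[[2,0,4],0],[[4,0,2],0],[[4,0,0],0],[[4,0,0],0],[[4,0,0],0],[[4,0,0],0],[[4,0,0],0],[[4,0,0],0],[[4,0,0],0],[[4,0,0],0],[[4,0,0],0],[[4,0,0],0]]'; python3 -c "
from h import *;print(ctrl.get_obs()['qpos'])"
```

```text
time_s: 1.37
ee_pos: [0.59, -0.5089, 0.294]
eef_rot: [3.134, -0.005, 0.314]
force: [-0.1, 0.1, 2.2]
grip_width: 0.0942
grip_force: 0.0
[-7.58972634e-01  9.51710512e-01  2.34279454e-01  5.35755020e-04
  1.94681735e+00  4.98101437e-01]
```

Run:
```python
from h import *
t=ctrl.camera('top');s=ctrl.camera('side')
def T(u,v):return (265+u/5-.4,155+v/5-.4)
def S(u,v):return (270+u/4.4-.39,145+v/4.4-.39)
for n,uv in dict(nearL=(211,209),nearR=(497,206)).items():print(n,onz(t,T(*uv),.012))
for n,uv in dict(farL=(213,92),farR=(490,88)).items():print(n,onz(t,T(*uv),.012))
for n,uv in dict(L=(70,390),N=(155,447),R=(366,318),F=(275,268)).items():print('side',n,onz(s,S(*uv),.012))
for n,uv in dict(bnl=(360,165),bnr=(405,168),wnl=(297,168),wnr=(340,168)).items():print('cheek top',n,onz(t,T(*uv),.05))
for n,uv in dict(bfl=(362,125),bfr=(403,125),wfl=(297,125),wfr=(340,125)).items():print('cheek top',n,onz(t,T(*uv),.05))
```

```text
nearL [0.6039955  0.06092855 0.012     ]
nearR [ 0.60908773 -0.1612025   0.012     ]
farL [0.69577788 0.06076819 0.012     ]
farR [ 0.7014999  -0.15537615  0.012     ]
side L [0.69411541 0.06484605 0.012     ]
side N [0.60256925 0.06437105 0.012     ]
side R [ 0.60952542 -0.15648178  0.012     ]
side F [ 0.70659766 -0.1550798   0.012     ]
cheek top bnl [ 0.63541122 -0.05306396  0.05      ]
cheek top bnr [ 0.63353829 -0.08721168  0.05      ]
cheek top wnl [ 0.63253718 -0.00528747  0.05      ]
cheek top wnr [ 0.63293588 -0.03791421  0.05      ]
cheek top bfl [ 0.66601432 -0.05429614  0.05      ]
cheek top bfr [ 0.66638934 -0.08544211  0.05      ]
cheek top wfl [ 0.66541951 -0.00489671  0.05      ]
cheek top wfr [ 0.66581304 -0.03757931  0.05      ]
```

```bash
python3 -m pendant '[[[4,0,0],0],[[4,0,0],0],[[4,0,0],0]]'; python3 -m pendant '[[[-2,0,0],0]]';python3 -c "
from h import *;print(ctrl.get_obs()['qpos'])"
```

```text
time_s: 1.72
ee_pos: [0.6586, -0.4704, 0.2676]
eef_rot: [3.085, -0.037, 0.315]
force: [0.6, 0.6, -0.3]
grip_width: 0.0941
grip_force: 0.0
time_s: 1.8
ee_pos: [0.6453, -0.467, 0.2592]
eef_rot: [3.093, -0.033, 0.321]
force: [2.3, -2.6, -2.2]
grip_width: 0.094
grip_force: 0.0
[-6.73010105e-01  9.14712271e-01  3.81020041e-01  1.76664528e-03
  1.78724118e+00  5.77873214e-01]
```

```bash
cat >> h.py <<'E'
from scipy.spatial.transform import Rotation as Ro
def st():
    o=ctrl.get_obs();R=Ro.from_euler('xyz',o['eef_rot']).as_matrix();z=R[:,2]
    print('t%.2f'%o['time_s'],'pos',o['ee_pos'].round(4),'z',z.round(3),'y',R[:,1].round(3),'lean %.1f az %.2f'%(np.degrees(np.arccos(-z[2])),np.arctan2(z[1],z[0])),'F',o['force'].round(1),'w %.4f g %.1f'%(o['grip_width'],o['grip_force']),'q',o['qpos'].round(2))
E
python3 -m pendant '[[[-1,0,0],0],[[0,0,0],0]]' >/dev/null;python3 -c "
from h import *;st()"
```

```text
t1.97 pos [ 0.6288 -0.471   0.2683] z [ 0.051 -0.041 -0.998] y [ 0.307 -0.95   0.055] lean 3.8 az -0.67 F [-0.7 -0.4  2.3] w 0.0941 g 0.0 q [-0.69  0.86  0.46  0.    1.76  0.57]
```

```bash
python3 -m pendant '[[[3.2,-2.5,0.5],0],[[3.2,-2.5,0.5],0],[[3.2,-2.5,0.5],0],[[3.2,-2.5,0.5],0]]' >/dev/null;python3 -c "
from h import *;st()"; python3 -m pendant '[[[3.2,-2.5,0.5],0],[[3.2,-2.5,0.5],0],[[3.2,-2.5,0.5],0],[[3.2,-2.5,0.5],0]]' >/dev/null;python3 -c "
from h import *;st()"
```

```text
t2.30 pos [ 0.6722 -0.5063  0.2427] z [ 0.108 -0.083 -0.991] y [ 0.303 -0.946  0.112] lean 7.8 az -0.65 F [-1.2  0.8  1.5] w 0.0936 g 0.0 q [-0.69  1.02  0.23  0.01  1.75  0.57]
t2.63 pos [ 0.7026 -0.5327  0.2175] z [ 0.183 -0.139 -0.973] y [ 0.292 -0.938  0.189] lean 13.3 az -0.65 F [-0.2 -0.1 -0.3] w 0.0936 g 0.0 q [-0.69  1.06  0.23  0.01  1.62  0.56]
```

```bash
python3 -m pendant '[[[-1,3,2.5],-0.03],[[0.7,3.9,2.5],-0.03],[[0.7,3.9,2.5],-0.03],[[0.7,3.9,1],-0.03],[[0.7,3.9,0],-0.03],[[0.7,3.9,0],-0.03],[[0.7,3.9,0],-0.03],[[0.7,3.9,0],-0.03],[[0.7,3.9,0],-0.03],[[0.7,3.9,0],-0.03],[[0.7,3.9,0],-0.03],[[0.7,3.9,0],-0.03],[[0.7,3.9,0],-0.03],[[0.7,3.9,0],-0.03],[[0.7,3.9,0],0],[[0.7,3.9,0],0],[[0.7,3.9,0],0],[[0.7,3.9,0],0]]' >/dev/null;python3 -c "
from h import *;st()"
```

```text
t4.13 pos [0.7933 0.1456 0.2802] z [ 0.113 -0.2   -0.973] y [-0.11  -0.976  0.188] lean 13.3 az -1.06 F [ 1.   1.1 -1.4] w 0.0939 g 0.0 q [ 0.22  0.98  0.24 -0.23  1.85  1.82]
```

```bash
python3 -m pendant '[[[3.9,0.8,1],0],[[3.9,0.8,1],0],[[3.9,0.8,1],0],[[3.9,0.8,1],0],[[3.9,0.8,1],0],[[3.9,0.8,1],0]]' >/dev/null;python3 -c "
from h import *;st()"; python3 -m pendant '[[[4,0.8,1],0],[[4,0.8,1],0],[[4,0.8,1],0],[[4,0.8,1],0],[[4,0.8,1],0],[[4,0.8,1],0]]' >/dev/null;python3 -c "
from h import *;st()"
```

```text
t4.63 pos [0.851  0.1448 0.2643] z [ 0.261 -0.171 -0.95 ] y [-0.105 -0.983  0.149] lean 18.2 az -0.58 F [-0.8  0.4 -0.2] w 0.0938 g 0.0 q [ 0.2   1.01  0.23 -0.22  1.67  1.81]
t5.13 pos [0.9058 0.1468 0.2492] z [ 0.397 -0.14  -0.907] y [-0.092 -0.989  0.113] lean 24.9 az -0.34 F [ 0.4  0.4 -0. ] w 0.0941 g 0.0 q [ 0.19  1.04  0.23 -0.22  1.48  1.81]
```

```bash
python3 -m pendant '[[[-1,0,0.5],-0.12],[[0,0,0.5],-0.12],[[0,0,0],-0.12],[[4,0.8,1],0],[[4,0.8,1],0],[[4,0.8,1],0],[[4,0.8,1],0],[[4,0.8,1],0]]' >/dev/null;python3 -c "
from h import *;st()"; python3 -m pendant '[[[4,0.8,1],0],[[4,0.8,1],0],[[4,0.8,1],0]]' >/dev/null;python3 -c "
from h import *;st()"
```

```text
t5.80 pos [0.9226 0.1389 0.2442] z [ 0.448 -0.238 -0.862] y [-0.404 -0.914  0.042] lean 30.5 az -0.49 F [ 1.2 -0.2  0.5] w 0.0942 g 0.0 q [ 0.22  1.07  0.23 -0.34  1.43  2.17]
t6.05 pos [0.9479 0.1382 0.2416] z [ 0.512 -0.219 -0.831] y [-0.384 -0.923  0.007] lean 33.8 az -0.40 F [0.4 0.  0.3] w 0.0937 g 0.0 q [ 0.21  1.08  0.23 -0.33  1.34  2.17]
```

```bash
python3 -m pendant '[[[-2,0,3],0],[[-3.7,-1,2],0.04],[[-3.7,-1.8,0],0.04],[[-3.7,-1.8,0],0.04],[[-3.7,-1.8,0],0.04],[[-3.7,-1.8,0],0.04],[[-3.7,-1.8,0],0.04],[[-3.7,-1.8,0],0.04],[[-3.7,-1.8,0],0.04],[[-3.7,-1.8,0],0.04],[[-3.7,-1.8,0],0.04],[[-3.7,-1.8,0],0.04],[[-3.7,-1.8,0],0.04],[[0,0,0],0.01]]' >/dev/null;python3 -c "
from h import *;st()
c=ctrl.camera('wrist');print(c['intrinsics'],c['camera_from_world']);cv2.imwrite('pics/w1.png',c['color'][:,:,::-1])"
```

```text
t7.22 pos [ 0.5435 -0.047   0.2888] z [ 0.559  0.012 -0.829] y [ 0.037 -0.999  0.01 ] lean 34.0 az 0.02 F [-0.5  0.5  0.2] w 0.0938 g 0.0 q [-0.23 -0.15  1.85  0.18  0.87  1.22]
[[300.7220554    0.         318.27587353]
 [  0.         300.7220554  192.64159032]
 [  0.           0.           1.        ]] [[ 0.03678298 -0.99926413  0.01087224 -0.07015887]
 [-0.9396071  -0.03828744 -0.3401067   0.62405724]
 [ 0.3402727   0.00229451 -0.940324    0.30964408]
 [ 0.          0.          0.          1.        ]]
```

View pics/w1.png

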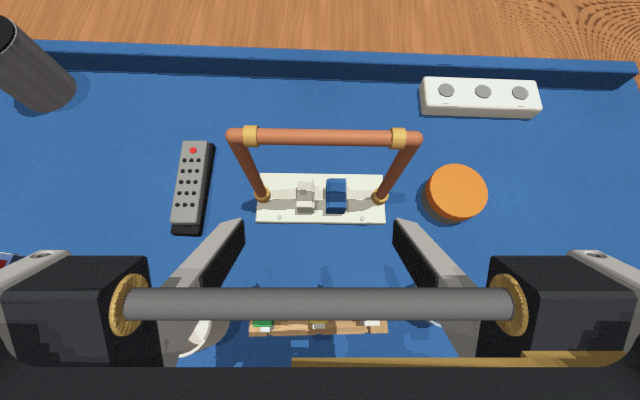

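Run:
```python
from h import *
c=ctrl.camera('wrist');im=c['color'].astype(int)
for r in range(176,216,3):print(r,' '.join('%d/%d'%(im[r,x,0],im[r,x,2]) for x in range(308,334)))
for r in range(174,228,4):
  row=im[r];w=[x for x in range(245,400) if row[x,0]>150 and row[x,2]>140];print(r,w[0] if w else None,w[-1] if w else None)
```

```text
176 234/222 235/222 235/223 235/223 235/223 235/223 234/221 234/220 235/222 235/223 234/223 235/224 234/224 235/224 235/222 235/222 235/221 234/220 234/220 234/220 234/219 235/221 234/221 234/221 234/221 234/221
179 234/221 234/220 235/221 235/220 234/221 235/222 235/221 233/220 235/221 235/222 235/223 234/222 234/222 234/222 234/221 234/221 234/221 234/221 234/220 234/221 226/216 183/202 174/200 178/200 180/201 184/203
182 235/221 235/221 235/221 227/211 198/182 230/216 235/221 235/222 235/222 235/222 234/220 235/221 235/221 235/221 235/222 235/223 236/224 226/218 171/192 73/172 64/157 67/163 74/174 72/174 75/175 75/175
185 218/199 219/200 220/201 217/199 211/192 218/199 223/206 227/214 235/221 234/220 234/221 234/220 234/221 234/221 234/221 234/221 235/222 222/211 104/149 58/153 57/142 60/146 65/158 63/157 63/156 63/156
188 218/198 217/197 217/198 216/197 207/187 205/185 219/199 220/201 225/206 224/205 228/212 234/222 235/222 235/223 234/222 234/220 234/221 220/206 68/125 59/153 59/143 61/146 61/156 66/159 63/156 63/157
191 219/198 217/198 218/198 215/197 205/187 203/184 218/198 22
[... 1228 characters left out ...]
/125 146/131 170/153 170/154 173/155 171/153 172/155 169/151 171/154 158/142 31/92 49/129 45/116 34/88 35/93 36/94 38/95 38/94
212 112/98 114/102 110/99 112/99 111/98 121/106 174/157 223/204 224/205 226/208 235/222 235/223 234/223 234/222 225/213 171/154 172/156 156/141 28/72 29/74 31/76 32/75 28/74 28/73 32/76 33/73
215 165/148 163/147 166/149 164/149 183/169 226/215 229/217 234/221 234/220 233/220 234/221 234/221 234/222 233/221 225/212 169/152 170/153 162/145 132/128 131/126 131/127 133/129 133/126 132/127 129/125 130/127
174 260 285
178 260 382
182 262 382
186 264 379
190 268 375
194 270 371
198 271 369
202 271 371
206 258 384
210 257 384
214 256 385
218 256 399
222 256 385
226 None None
```

Run:
```python
from h import *
c=ctrl.camera('wrist');T=c['camera_from_world'];print('cam',-T[:3,:3].T@T[:3,3])
# blue inner edge (bevel foot z .046) near, far ; white
for n,uv in dict(b185=(325.9,185),b208=(325.6,208),w191=(314.3,191),w200=(314.4,200)).items():print(n,onz(c,uv,.046).round(4))
for n,uv in dict(nl=(256,222),nr=(385.5,222),fl=(259.5,175),fr=(383,175)).items():print(n,onz(c,uv,.012).round(4))
```

```text
cam [ 0.48707657 -0.04594204  0.50405036]
b185 [ 0.6664 -0.0569  0.046 ]
b208 [ 0.6271 -0.0574  0.046 ]
w191 [ 0.6553 -0.0383  0.046 ]
w200 [ 0.6399 -0.0391  0.046 ]
nl [0.6088 0.0578 0.012 ]
nr [ 0.6166 -0.1597  0.012 ]
fl [0.6943 0.0605 0.012 ]
fr [ 0.7027 -0.1589  0.012 ]
```

```bash
python3 -m pendant '[[[-3.5,0,0],0.02],[[-3.5,0,0],0.02],[[-3.5,0,0],0.02],[[-3.5,0,0],0.01],[[0,0,0],0]]' 0.55 >/dev/null;python3 - <<'E'
from h import *
st();c=ctrl.camera('wrist');cv2.imwrite('pics/w2.png',c['color'][:,:,::-1])
for col in RANGES:
    for a in blobs(c,col,(200,130,440,300),40)[:2]:print(col,a,onz(c,a[1],.1),onz(c,a[1],.088))
E
```

```text
t7.78 pos [ 0.4045 -0.0442  0.2878] z [ 0.556  0.051 -0.83 ] y [ 0.107 -0.994  0.01 ] lean 33.9 az 0.09 F [-0.3 -0.6  0.8] w 0.0640 g 0.0 q [-0.4  -0.51  2.1   0.31  1.03  0.97]
green (304, array([277.81578947, 208.10197368]), array([269, 199,  18,  19])) [0.46075522 0.01662451 0.1       ] [0.46419843 0.01855578 0.088     ]
yellow (144, array([325.47916667, 210.84027778]), array([319, 200,  17,  19])) [ 0.4641199 -0.0499822  0.1      ] [ 0.46766325 -0.05003305  0.088     ]
red (309, array([375.63754045, 209.37864078]), array([367, 201,  19,  19])) [ 0.47396371 -0.11960342  0.1       ] [ 0.4778     -0.12172611  0.088     ]
```

View pics/w2.png

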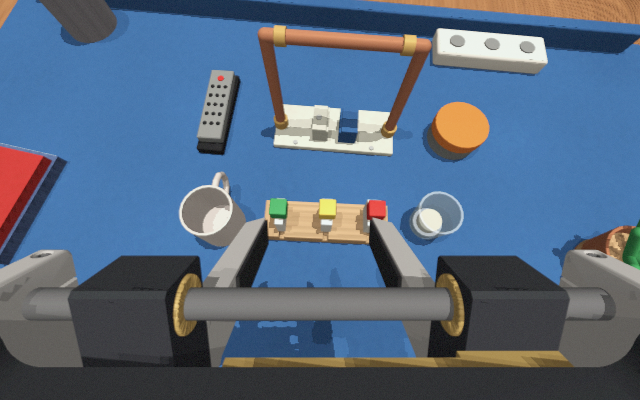

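Run:
```python
from h import *
c=ctrl.camera('wrist');RANGES['yellow']=((20,90,60),(38,255,255))
for col in RANGES:
    a=blobs(c,col,(260,190,400,225),40)[0];x,y,w,h=a[2]
    p=onz(c,(x+w/2-.5,y-.5),.1);q=onz(c,(x+w/2-.5,y+h-.5),.076);print(col,a[2],'back top',p.round(4),'front low',q.round(4),'centre',((p+q)/2).round(4))
```

```text
green [269 200  17  20] back top [0.4753 0.0191 0.1   ] front low [0.4524 0.0184 0.076 ] centre [0.4638 0.0188 0.088 ]
yellow [318 200  18  21] back top [ 0.4829 -0.0504  0.1   ] front low [ 0.4587 -0.0536  0.076 ] centre [ 0.4708 -0.052   0.088 ]
red [366 202  19  18] back top [ 0.4873 -0.1189  0.1   ] front low [ 0.4679 -0.1242  0.076 ] centre [ 0.4776 -0.1216  0.088 ]
```

```bash
python3 -m pendant '[[[2.4,2.1,-2],0],[[2.4,2.1,-3],0],[[2.2,2.2,-3],0],[[0,0,-3.5],0],[[0,0,-3.5],0],[[0,0,-3.5],0],[[0,0,-2],0],[[0,0,-1.1],0],[[0,0,0],0]]' 0.55 >/dev/null;python3 -c "
from h import *;st()"
```

```text
t8.63 pos [0.4743 0.0186 0.069 ] z [ 0.548  0.053 -0.835] y [ 0.107 -0.994  0.007] lean 33.4 az 0.10 F [0.2 0.7 0.4] w 0.0516 g 0.0 q [-0.11 -0.02  2.3   0.39  0.31  1.01]
```

```bash
python3 -m pendant '[[[0,0,0.3],0],[[0,0,0],0],[[0,0,0],0],[[0,0,0],0],[[0,0,0],0]]' 0.1 25 ;python3 -c "
from h import *;st()"
```

```text
time_s: 9.05
ee_pos: [0.475, 0.0177, 0.0762]
eef_rot: [3.131, -0.59, 0.112]
force: [-0.9, -0.3, 0.0]
grip_width: 0.0219
grip_force: 0.0
t9.05 pos [0.475  0.0177 0.0762] z [ 0.554  0.052 -0.831] y [ 0.106 -0.994  0.009] lean 33.8 az 0.09 F [-0.9 -0.3  0. ] w 0.0219 g 0.0 q [-0.11 -0.03  2.3   0.37  0.32  1.03]
```

```bash
python3 -m pendant '[[[0,0,0],0],[[0,0,0],0]]' >/dev/null;python3 - <<'E'
from h import *
st()
c=ctrl.camera('wrist');s=ctrl.camera('side')
A=cv2.resize(c['color'][130:330,180:460],None,fx=2,fy=2);B=cv2.resize(s['color'][190:290,310:430],None,fx=4,fy=4)
im=np.zeros((800,600,3),np.uint8);im[:400,:560]=A;im[400:,:480]=B
cv2.imwrite('pics/g1.png',cv2.resize(im,(600,600) if 0 else (450,600))[:,:,::-1])
E
```

```text
t9.22 pos [0.4748 0.0176 0.0759] z [ 0.554  0.052 -0.831] y [ 0.106 -0.994  0.009] lean 33.8 az 0.09 F [-0.6 -1.2  1.1] w 0.0106 g 0.7 q [-0.11 -0.03  2.3   0.37  0.32  1.03]
```

View pics/g1.png

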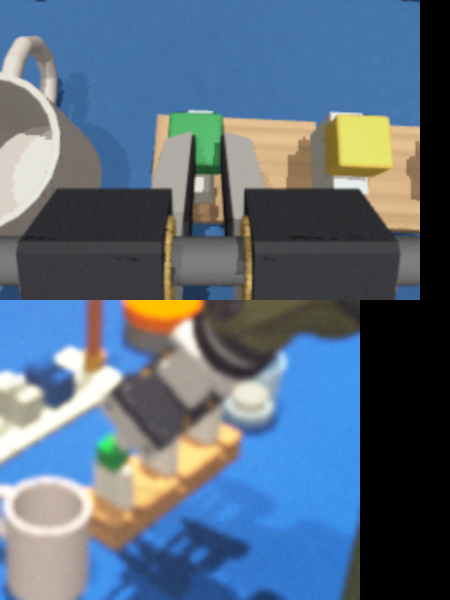

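Run:
```python
from h import *
c=ctrl.camera('wrist');s=ctrl.camera('side');t=ctrl.camera('top');o=ctrl.get_obs();print(proj(c,o['ee_pos']),proj(s,o['ee_pos']))
a=blobs(c,'green',(240,150,380,300),40)[0];b=blobs(s,'green',(300,190,420,270),10)[0];print(a,b)
x,y,w,h=a[2];p=onz(c,(x+w/2-.5,y-.5),.1);print('back top',p);print(tri(c,a[1],s,b[1]))
T=c['camera_from_world'];print('cam',-T[:3,:3].T@T[:3,3])
for z in(.088,.1):print(proj(c,[.464+.012,.019,z]),proj(c,[.464-.012,.019,z]))
```

```text
[318.17942443 215.59026231] [346.28566985 241.81244308]
(874, array([313.26201373, 221.20480549]), array([292, 205,  36,  41])) (52, array([346.32692308, 240.71153846]), array([343, 236,   8,  10]))
back top [0.47511987 0.02365254 0.1       ]
(array([0.46940312, 0.02125593, 0.08402546]), np.float64(0.003076496179201362))
cam [0.41589292 0.01320709 0.29137576]
[316.51991284 209.10209712] [312.69423408 242.90442244]
[316.58480699 203.972668  ] [312.53725754 239.5447078 ]
```

Run:
```python
from h import *
c=ctrl.camera('wrist');s=ctrl.camera('side')
A=cv2.resize(c['color'][195:275,270:370],None,fx=4,fy=4,interpolation=2);B=cv2.resize(s['color'][215:265,325:375],None,fx=8,fy=8,interpolation=2)
im=np.zeros((400,800,3),np.uint8);im[:320,:400]=A;im[:,400:]=B
cv2.imwrite('pics/g2.png',im[:,:,::-1])
```

```text
(no output)
```

View pics/g2.png

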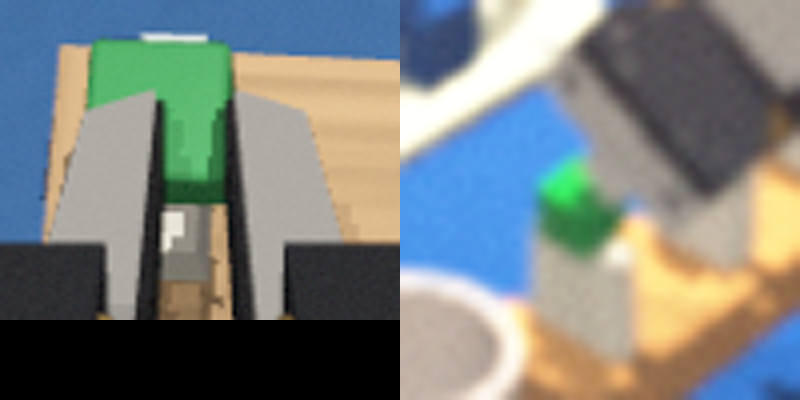

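```bash
python3 - <<'E'
from h import *
c=ctrl.camera('wrist');s=ctrl.camera('side')
print(tri(c,(319,219),s,(349.3,237.5)),ctrl.get_obs()['ee_pos'])
E
python3 -m pendant '[[[0,0.4,0.5],0],[[0,0,0],0],[[0,0,0],0],[[0,0,0],0],[[0,0,0],0]]' 0.55;python3 -c "
from h import *;st()"
```

```text
(array([0.46635089, 0.0159904 , 0.09533895]), np.float64(0.0016141307604381784)) [0.47474981 0.01762155 0.07564471]
time_s: 10.08
ee_pos: [0.4744, 0.0216, 0.0802]
eef_rot: [3.132, -0.589, 0.112]
force: [0.1, 0.1, -0.4]
grip_width: 0.039
grip_force: 0.0
t10.08 pos [0.4744 0.0216 0.0802] z [ 0.553  0.052 -0.832] y [ 0.106 -0.994  0.008] lean 33.7 az 0.09 F [ 0.1  0.1 -0.4] w 0.0390 g 0.0 q [-0.1  -0.04  2.29  0.34  0.33  1.07]
```

```bash
python3 -m pendant '[[[0,0,0],0],[[0.6,0,-1.2],0],[[0.5,0,-1.1],0],[[0,0,0],0]]' 0.55;python3 - <<'E'
from h import *
st()
E
python3 -m pendant '[[[0,0,0],0],[[0,0,0],0],[[0,0,0],0],[[0,0,0],0],[[0,0,0],0],[[0,0,0],0]]' 0.1 25
```

```text
time_s: 10.42
ee_pos: [0.4853, 0.0216, 0.0558]
eef_rot: [3.132, -0.587, 0.112]
force: [0.4, 0.5, 0.2]
grip_width: 0.0518
grip_force: 0.0
t10.42 pos [0.4853 0.0216 0.0558] z [ 0.551  0.052 -0.833] y [ 0.106 -0.994  0.008] lean 33.6 az 0.09 F [0.4 0.5 0.2] w 0.0518 g 0.0 q [-0.1   0.04  2.28  0.42  0.26  0.99]
time_s: 10.92
ee_pos: [0.4858, 0.0217, 0.058]
eef_rot: [3.131, -0.59, 0.112]
force: [-1.0, 1.1, 3.0]
grip_width: 0.024
grip_force: 24.8
```

```bash
python3 -m pendant '[[[0,0,2],0],[[0,0,3.5],0],[[0,0,3],0],[[3,-0.6,0],-0.01],[[3,-1.6,0],-0.02],[[3,-2.2,0],-0.02],[[2,-2.2,-1],-0.01],[[0.5,-0.3,-1.5],0],[[0,0,-1.5],0],[[0,0,0],0]]' ;python3 - <<'E'
from h import *
st();c=ctrl.camera('wrist');cv2.imwrite('pics/w3.png',c['color'][:,:,::-1])
im=c['color'].astype(int)
print(proj(c,[.63,-.048,.05]),proj(c,[.678,-.048,.05]))
E
```

```text
time_s: 11.75
ee_pos: [0.5992, -0.0475, 0.0992]
eef_rot: [3.133, -0.584, 0.051]
force: [-0.3, 0.1, -0.2]
grip_width: 0.0242
grip_force: 24.8
t11.75 pos [ 0.5992 -0.0475  0.0992] z [ 0.551  0.019 -0.834] y [ 0.046 -0.999  0.007] lean 33.5 az 0.03 F [-0.3  0.1 -0.2] w 0.0242 g 24.8 q [-0.21  0.2   1.96  0.33  0.43  1.06]
[319.88531807 197.25570683] [322.03819162 150.94760671]
```

View pics/w3.png

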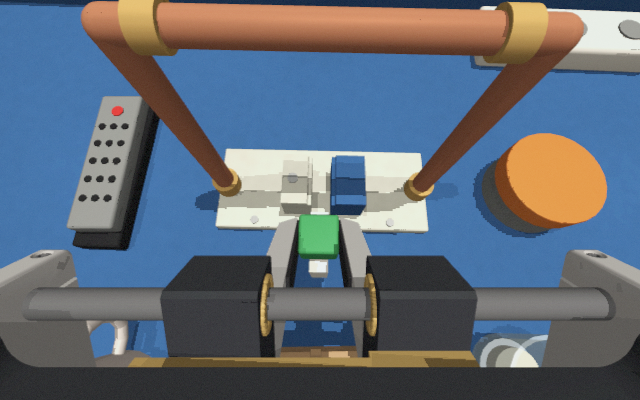

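Run:
```python
from h import *
c=ctrl.camera('wrist');im=c['color'].astype(int)
for r in (160,172,182,192,202,208):print(r,' '.join('%d'%(im[r,x,0]) for x in range(304,338)))
a=blobs(c,'green',(260,190,380,280),40)[0];x,y,w,h=a[2];print(a[2],onz(c,(x+w/2-.5,y-.5),.129),onz(c,(x+w/2-.5,y+h-.5),.105))
for u in (311,314,330,331,332):print(u,onz(c,(u,170),.046)[:2].round(4),onz(c,(u,200),.046)[:2].round(4))
for v in (152,158,212,214):print(v,onz(c,(340,v),.05)[:2].round(4))
```

```text
160 235 235 235 226 197 217 234 230 219 235 235 236 235 234 235 235 235 235 235 235 235 235 235 235 235 235 234 219 62 73 72 57 61 73
172 217 219 217 216 203 208 217 210 182 207 223 224 225 223 224 227 235 235 235 236 235 235 235 235 234 228 186 38 68 64 63 48 49 64
182 165 164 162 149 147 161 167 158 160 222 222 222 222 222 222 222 222 222 221 222 221 209 139 138 138 127 77 32 39 43 42 36 41 38
192 163 167 161 140 135 165 162 156 187 223 224 222 223 222 225 233 233 233 233 233 232 224 165 165 168 156 90 27 43 47 45 40 44 41
202 235 235 225 183 215 235 227 172 131 138 138 138 138 148 172 171 170 173 171 170 171 169 170 169 169 161 96 52 73 72 62 43 65 74
208 109 108 110 109 112 110 113 120 137 138 140 139 137 145 170 170 170 171 170 172 170 171 171 172 172 158 63 29 31 29 32 24 26 28
[298 215  41  44] [ 0.59285167 -0.04724779  0.129     ] [ 0.56791234 -0.04858199  0.105     ]
311 [ 0.6603 -0.0378] [ 0.6294 -0.0395]
314 [ 0.6605 -0.0408] [ 0.6295 -0.0423]
330 [ 0.6612 -0.0565] [ 0.6303 -0.0575]
331 [ 0.6613 -0.0574] [ 0.6303 -0.0584]
332 [ 0.6613 -0.0584] [ 0.6304 -0.0594]
152 [ 0.6793 -0.0656]
158 [ 0.6728 -0.0657]
212 [ 0.6178 -0.0669]
214 [ 0.6159 -0.067 ]
```

```bash
python3 -m pendant '[[[2.5,0,0.3],0],[[2.5,0.1,0],0],[[2,0.1,0],0],[[0,0,0],0]]';  python3 -m pendant '[[[0,0,-1],0],[[0,0,-1],0],[[0,0,-1],0],[[0,0,0],0]]'
```

```text
time_s: 12.18
ee_pos: [0.6734, -0.045, 0.1075]
eef_rot: [3.13, -0.592, 0.053]
force: [0.6, -0.8, -0.1]
grip_width: 0.0235
grip_force: 24.8
time_s: 12.52
ee_pos: [0.6689, -0.0451, 0.0726]
eef_rot: [3.132, -0.585, 0.051]
force: [0.4, 0.7, -1.0]
grip_width: 0.0239
grip_force: 24.8
```

```bash
python3 -m pendant '[[[0.3,-0.2,-0.7],0],[[0.2,0,-0.7],0],[[0,0,-0.5],0],[[0,0,-0.2],0],[[0,0,0],0]]';python3 -c "
from h import *;st()"
```

```text
time_s: 12.93
ee_pos: [0.6753, -0.0473, 0.0537]
eef_rot: [3.132, -0.588, 0.052]
force: [0.3, -0.6, -1.0]
grip_width: 0.0237
grip_force: 24.8
t12.93 pos [ 0.6753 -0.0473  0.0537] z [ 0.554  0.019 -0.832] y [ 0.046 -0.999  0.008] lean 33.7 az 0.03 F [ 0.3 -0.6 -1. ] w 0.0237 g 24.8 q [-0.18  0.43  1.79  0.33  0.37  1.07]
```

```bash
python3 -m pendant '[[[0,0,-0.2],0],[[0,0,-0.2],0],[[0,0,0],0]]'; python3 -m pendant '[[[0,0,0],0],[[0,0,0],0]]'
```

```text
time_s: 13.18
ee_pos: [0.6766, -0.0476, 0.0519]
eef_rot: [3.13, -0.592, 0.052]
force: [-2.7, -1.4, 6.6]
grip_width: 0.0236
grip_force: 25.0
time_s: 13.35
ee_pos: [0.6765, -0.0477, 0.0519]
eef_rot: [3.13, -0.592, 0.052]
force: [-1.2, -1.9, 5.0]
grip_width: 0.0239
grip_force: 25.0
```

```bash
python3 -m pendant '[[[-0.3,0,2],0],[[-0.2,0,2],0],[[0,0,1.6],0],[[-2.4,0,0],0],[[-2.4,0,1],0],[[-2.4,0,2],0],[[-2.8,1.3,0],0.015],[[-2.8,1.9,0],0.015],[[-2.9,1.9,0],0.015],[[-2.9,1.9,0],0.015],[[0,0,0],0],[[0,0,0],0]]';python3 -c "
from h import *;st()"
```

```text
time_s: 14.35
ee_pos: [0.4843, 0.0233, 0.1374]
eef_rot: [3.131, -0.591, 0.114]
force: [0.7, -0.0, -0.3]
grip_width: 0.0238
grip_force: 24.9
t14.35 pos [0.4843 0.0233 0.1374] z [ 0.555  0.053 -0.83 ] y [ 0.107 -0.994  0.009] lean 33.9 az 0.09 F [ 0.7 -0.  -0.3] w 0.0238 g 24.9 q [-0.09 -0.14  2.21  0.22  0.49  1.2 ]
```

```bash
python3 -m pendant '[[[0.15,-0.16,-2.5],0],[[0,0,-2],0],[[0,0,-1],0],[[0,0,0],0]]';python3 -m pendant '[[[0,0,-0.8],0],[[0,0,-0.7],0],[[0,0,-0.6],0],[[0,0,-0.3],0],[[0,0,0],0]]'
```

```text
time_s: 14.68
ee_pos: [0.4857, 0.0207, 0.0794]
eef_rot: [3.132, -0.586, 0.111]
force: [0.0, 0.1, -0.6]
grip_width: 0.024
grip_force: 24.9
time_s: 15.1
ee_pos: [0.487, 0.0207, 0.058]
eef_rot: [3.131, -0.59, 0.112]
force: [0.5, 1.1, -0.4]
grip_width: 0.0237
grip_force: 25.0
```

```bash
python3 -m pendant '[[[0,0,0],0],[[0,0,0],0],[[0,0,0],0],[[0,0,0],0],[[0,0,2],0],[[0,0,3.5],0],[[0.2,-2.3,0],0],[[0.2,-2.3,0],0],[[0.2,-2.3,0],0],[[0,0,-2.5],0],[[0,0,-2],0],[[0,0,-1],0],[[0,0,0],0]]' 0.55;python3 -c "
from h import *;st()"
```

```text
time_s: 16.18
ee_pos: [0.491, -0.0478, 0.0554]
eef_rot: [3.133, -0.586, 0.111]
force: [-0.7, 0.6, 0.4]
grip_width: 0.0517
grip_force: 0.0
t16.18 pos [ 0.491  -0.0478  0.0554] z [ 0.55   0.053 -0.833] y [ 0.106 -0.994  0.007] lean 33.6 az 0.10 F [-0.7  0.6  0.4] w 0.0517 g 0.0 q [-0.31  0.07  2.25  0.69  0.34  0.55]
```

```bash
python3 -m pendant '[[[0.1,-0.05,0],0],[[0,0,0],0],[[0,0,0],0],[[0,0,0],0],[[0,0,0],0],[[0,0,0],0]]' 0.1 25;python3 -c "
from h import *
st();t=ctrl.camera('top');s=ctrl.camera('side')
for col in ('green','yellow'):
  a=blobs(t,col,(305,215,370,250),4);b=blobs(s,col,(330,200,400,270),4)
  print(col,[x[:2] for x in a+b],a and b and tri(t,a[0][1],s,b[0][1]))"
```

```text
time_s: 16.68
ee_pos: [0.4935, -0.0485, 0.0581]
eef_rot: [3.131, -0.59, 0.112]
force: [-0.2, -0.8, 3.9]
grip_width: 0.0238
grip_force: 25.0
t16.68 pos [ 0.4935 -0.0485  0.0581] z [ 0.554  0.052 -0.831] y [ 0.106 -0.994  0.009] lean 33.8 az 0.09 F [-0.2 -0.8  3.9] w 0.0238 g 25.0 q [-0.31  0.07  2.25  0.69  0.35  0.56]
green [(20, array([316.8 , 232.65])), (67, array([348.04477612, 239.3880597 ]))] (array([0.46473527, 0.02005703, 0.09127517]), np.float64(0.0020276603098554604))
yellow [(30, array([335.66666667, 231.83333333]))] []
```

```bash
python3 -m pendant '[[[0,0,2],0],[[0,0,3.5],0],[[0,0,3],0],[[2.7,0,0],-0.02],[[2.7,0,0],-0.02],[[2.7,0,0],-0.02],[[2.6,0,-1],-0.01],[[0,0,-1.7],0],[[0,0,-1],0],[[0,0,0],0],[[0,0,0],0]]';python3 - <<'E'
from h import *
st()
c=ctrl.camera('wrist');im=c['color'].astype(int)
RANGES['yellow']=((20,90,60),(38,255,255))
a=blobs(c,'yellow',(280,190,360,270),40)[0];x,y,w,h=a[2];print(a[2],onz(c,(x+w/2-.5,y-.5),.147).round(4),onz(c,(x+w/2-.5,y+h-.5),.123).round(4))
for r in (172,182,192,202):
  row=im[r,:,0];g=np.arange(300,345)
  print(r,' '.join(map(str,row[304:338])))
for u in (311,312,330,331):print(u,onz(c,(u,170),.046)[:2].round(4),onz(c,(u,200),.046)[:2].round(4))
E
```

```text
time_s: 17.7
ee_pos: [0.5994, -0.0484, 0.1051]
eef_rot: [3.132, -0.588, 0.042]
force: [0.0, 0.5, -0.1]
grip_width: 0.0237
grip_force: 25.0
t17.70 pos [ 0.5994 -0.0484  0.1051] z [ 0.554  0.013 -0.832] y [ 0.036 -0.999  0.008] lean 33.7 az 0.02 F [ 0.   0.5 -0.1] w 0.0237 g 25.0 q [-0.21  0.19  1.96  0.31  0.43  1.08]
[298 216  42  45] [ 0.588  -0.0487  0.147 ] [ 0.5645 -0.0497  0.123 ]
172 209 203 183 191 207 204 186 191 225 225 224 225 225 225 225 225 224 224 225 225 225 225 224 219 181 36 62 59 53 43 45 63 59 58
182 155 151 137 142 152 145 143 196 212 212 212 211 213 211 212 211 211 211 211 203 147 129 127 125 94 24 27 33 32 30 34 37 40 39
192 156 148 115 132 156 147 149 209 212 213 213 211 212 214 212 213 213 213 212 201 128 130 130 124 92 29 40 38 38 33 30 38 43 39
202 222 210 195 225 225 212 104 128 130 129 129 128 139 160 160 162 162 162 162 159 158 159 159 154 121 42 71 69 63 38 54 72 72 65
311 [ 0.662  -0.0395] [ 0.6306 -0.0409]
312 [ 0.662  -0.0405] [ 0.6306 -0.0418]
330 [ 0.6627 -0.0584] [ 0.6313 -0.0591]
331 [ 0.6628 -0.0594] [ 0.6313 -0.0601]
```

```bash
python3 -m pendant '[[[2.5,0,0],0],[[2.5,0,0],0],[[2.2,0,0],0],[[0,0,0],0],[[0,0,0],0]]';  python3 -m pendant '[[[0,0,-0.8],0],[[0,0,-0.8],0],[[0,0,-0.4],0],[[0,0,0],0]]'
```

```text
time_s: 18.17
ee_pos: [0.6723, -0.0485, 0.1062]
eef_rot: [3.131, -0.59, 0.042]
force: [-0.7, 0.2, -0.8]
grip_width: 0.0237
grip_force: 25.0
time_s: 18.5
ee_pos: [0.671, -0.0484, 0.084]
eef_rot: [3.132, -0.587, 0.042]
force: [-0.2, 0.4, -0.8]
grip_width: 0.0238
grip_force: 25.0
```

```bash
python3 -m pendant '[[[0,0,-0.4],0],[[0,0,-0.4],0],[[0,0,-0.4],0],[[0,0,0],0]]';  python3 -m pendant '[[[0,0,-0.3],0],[[0,0,-0.3],0],[[0,0,-0.3],0],[[0,0,0],0]]'
```

```text
time_s: 18.83
ee_pos: [0.6717, -0.0484, 0.0725]
eef_rot: [3.132, -0.588, 0.042]
force: [-0.2, -0.4, -1.0]
grip_width: 0.0238
grip_force: 25.0
time_s: 19.17
ee_pos: [0.6718, -0.0484, 0.0637]
eef_rot: [3.132, -0.588, 0.042]
force: [0.8, 0.1, -0.3]
grip_width: 0.0236
grip_force: 25.0
```

```bash
python3 -m pendant '[[[0.2,0,-0.4],0],[[0.2,0,-0.4],0],[[0,0,-0.4],0],[[0,0,-0.3],0],[[0,0,0],0],[[0,0,0],0]]';  python3 -m pendant '[[[-0.3,0,2],0],[[-0.2,0,2],0],[[0,0,1.6],0],[[-2.4,0,0],0],[[-2.4,0,1],0],[[-2.4,0,2],0],[[-2.7,0,0],0.02],[[-2.7,0,0],0.02],[[-2.6,0,0],0.02],[[-2.5,0,0],0.01],[[0,0,0],0],[[0,0,0],0]]'
```

```text
time_s: 19.67
ee_pos: [0.6775, -0.0488, 0.0512]
eef_rot: [3.13, -0.593, 0.042]
force: [-0.9, 0.5, 9.6]
grip_width: 0.0237
grip_force: 25.0
time_s: 20.67
ee_pos: [0.494, -0.0488, 0.1359]
eef_rot: [3.131, -0.59, 0.111]
force: [-0.1, -0.6, -0.3]
grip_width: 0.0242
grip_force: 25.0
```

Middle reached the floor and was withdrawn; put it back in its slot.

```bash
python3 -m pendant '[[[-0.05,0.03,-2.5],0],[[0,0,-2],0],[[0,0,-1],0],[[0,0,0],0]]';python3 -m pendant '[[[0,0,-0.7],0],[[0,0,-0.7],0],[[0,0,-0.6],0],[[0,0,-0.3],0],[[0,0,0],0],[[0,0,0],0]]'
```

```text
time_s: 21.0
ee_pos: [0.4933, -0.0478, 0.0782]
eef_rot: [3.133, -0.586, 0.111]
force: [0.1, 0.2, -0.2]
grip_width: 0.0238
grip_force: 25.0
time_s: 21.5
ee_pos: [0.4942, -0.0482, 0.058]
eef_rot: [3.131, -0.59, 0.112]
force: [-1.2, -0.5, -0.9]
grip_width: 0.0237
grip_force: 25.0
```

```bash
python3 -m pendant '[[[0,0,0],0],[[0,0,0],0],[[0,0,0],0],[[0,0,0],0],[[0,0,2],0],[[0,0,3.5],0],[[0.2,-2.3,0],0],[[0.2,-2.3,0],0],[[0.3,-2.4,0],0],[[0,0,-2.5],0],[[0,0,-2],0],[[0,0,-1],0],[[0,0,0],0]]' 0.55;python3 -m pendant '[[[0,0,0],0],[[0,0,0],0],[[0,0,0],0],[[0,0,0],0],[[0,0,0],0],[[0,0,0],0]]' 0.1 25;python3 -c "
from h import *
st();t=ctrl.camera('top');s=ctrl.camera('side')
for col in ('green','yellow'):
  a=blobs(t,col,(305,215,370,250),4);b=blobs(s,col,(330,200,400,270),4)
  print(col,[x[:2] for x in a+b],a and b and tri(t,a[0][1],s,b[0][1]))"
```

```text
time_s: 22.58
ee_pos: [0.4996, -0.1178, 0.0554]
eef_rot: [3.134, -0.586, 0.11]
force: [0.3, 0.2, -0.9]
grip_width: 0.0514
grip_force: 0.0
time_s: 23.08
ee_pos: [0.501, -0.1183, 0.0582]
eef_rot: [3.131, -0.59, 0.112]
force: [0.3, 1.4, 4.3]
grip_width: 0.0237
grip_force: 25.0
t23.08 pos [ 0.501  -0.1183  0.0582] z [ 0.554  0.052 -0.831] y [ 0.106 -0.994  0.009] lean 33.8 az 0.09 F [0.3 1.4 4.3] w 0.0237 g 25.0 q [-0.48  0.13  2.18  0.79  0.44  0.32]
green [(19, array([316.89473684, 232.57894737])), (68, array([347.98529412, 239.42647059]))] (array([0.465072  , 0.01978453, 0.09080067]), np.float64(0.0022239557649513337))
yellow [(37, array([335.45945946, 231.7027027 ])), (68, array([362.89705882, 228.19117647]))] (array([ 0.46935677, -0.04781689,  0.09384792]), np.float64(0.002739028159103786))
```

```bash
python3 -m pendant '[[[0,0,2],0],[[0,0,3.5],0],[[0,0,3],0],[[2.7,1.2,0],-0.02],[[2.5,1.9,0],-0.02],[[2.5,1.9,0],-0.02],[[2.4,2,-1],-0.01],[[0,0,-1.7],0],[[0,0,-1],0],[[0,0,0],0],[[0,0,0],0]]';python3 -c "
from h import *;st()"
```

```text
time_s: 24.1
ee_pos: [0.6009, -0.0486, 0.105]
eef_rot: [3.132, -0.588, 0.041]
force: [0.6, -0.0, -0.3]
grip_width: 0.0241
grip_force: 25.0
t24.10 pos [ 0.6009 -0.0486  0.105 ] z [ 0.554  0.013 -0.832] y [ 0.036 -0.999  0.008] lean 33.7 az 0.02 F [ 0.6 -0.  -0.3] w 0.0241 g 25.0 q [-0.2   0.2   1.96  0.3   0.43  1.09]
```

```bash
python3 -m pendant '[[[2.5,0,0],0],[[2.5,0,0],0],[[2.2,0,0],0],[[0,0,0],0],[[0,0,-0.8],0],[[0,0,-0.8],0],[[0,0,-0.4],0],[[0,0,0],0],[[0,0,0],0]]';  python3 -m pendant '[[[0,0,-0.2],0],[[0,0,-0.2],0],[[0,0,-0.2],0],[[0,0,0],0]]';  python3 -m pendant '[[[0,0,-0.2],0],[[0,0,-0.1],0],[[0,0,0],0]]'
```

```text
time_s: 24.85
ee_pos: [0.6731, -0.0483, 0.0853]
eef_rot: [3.132, -0.589, 0.042]
force: [-0.5, -0.4, 0.0]
grip_width: 0.0237
grip_force: 25.0
time_s: 25.18
ee_pos: [0.6734, -0.0481, 0.0791]
eef_rot: [3.132, -0.589, 0.042]
force: [0.6, 1.1, -0.9]
grip_width: 0.0236
grip_force: 25.0
time_s: 25.43
ee_pos: [0.6735, -0.0481, 0.0762]
eef_rot: [3.132, -0.589, 0.042]
force: [-0.4, 0.2, -0.5]
grip_width: 0.0237
grip_force: 25.0
```

```bash
python3 -m pendant '[[[0,0,-0.15],0],[[0,0,-0.1],0],[[0,0,0],0]]';  python3 -m pendant '[[[0,0,-0.15],0],[[0,0,0],0],[[0,0,0],0]]'
```

```text
time_s: 25.68
ee_pos: [0.6738, -0.0482, 0.0741]
eef_rot: [3.131, -0.59, 0.042]
force: [-0.2, 0.0, 0.8]
grip_width: 0.0241
grip_force: 25.0
time_s: 25.93
ee_pos: [0.6744, -0.0481, 0.0738]
eef_rot: [3.131, -0.592, 0.042]
force: [-3.1, 2.1, 7.9]
grip_width: 0.0243
grip_force: 25.0
```

```bash
python3 -m pendant '[[[0,0,-0.25],0],[[0,0,0],0],[[0,0,0],0],[[0,0,0],0]]'; python3 -m pendant '[[[0,0,-0.15],0],[[0,0,0],0],[[0,0,0],0]]'; python3 -c "
from h import *
s=ctrl.camera('side');w=ctrl.camera('wrist')
A=cv2.resize(s['color'][170:260,290:380],None,fx=5,fy=5,interpolation=2);B=w['color'][130:330,230:410];B=cv2.resize(B,None,fx=1.9,fy=1.9)
im=np.zeros((450,800,3),np.uint8);im[:,:450]=A;im[:380,450:792]=B
cv2.imwrite('pics/r1.png',im[:,:,::-1])"
```

```text
time_s: 26.27
ee_pos: [0.6754, -0.0482, 0.0729]
eef_rot: [3.13, -0.595, 0.042]
force: [-3.5, 2.6, 15.4]
grip_width: 0.0238
grip_force: 25.0
time_s: 26.52
ee_pos: [0.6759, -0.0482, 0.0723]
eef_rot: [3.13, -0.596, 0.043]
force: [-4.6, 4.4, 21.7]
grip_width: 0.0241
grip_force: 25.0
```

View pics/r1.png

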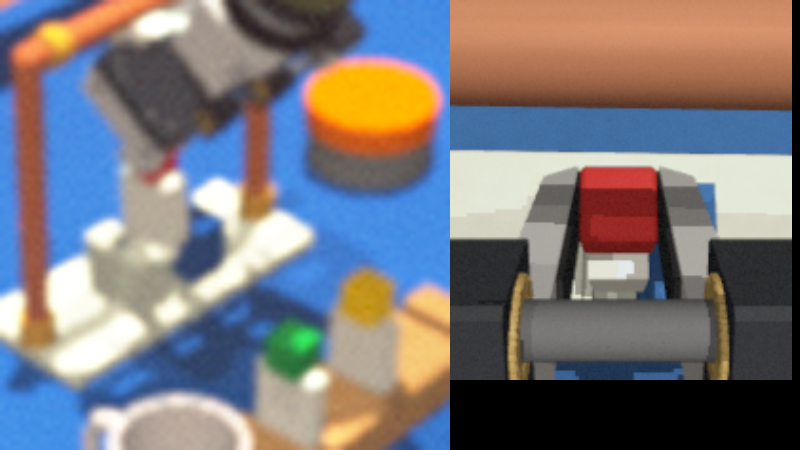

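```bash
python3 -m pendant '[[[-0.3,0,1.5],0],[[-0.2,0,2],0],[[0,0,0.3],0],[[-2.4,0,0],0],[[-2.4,0,1],0],[[-2.3,0,2],0],[[-2.5,-1.6,0],0.02],[[-2.5,-1.8,0],0.02],[[-2.5,-1.8,0],0.02],[[-2.4,-1.8,0],0.01],[[0,0,0],0],[[0,0,0],0]]';python3 -c "
from h import *;st()"
```

```text
time_s: 27.62
ee_pos: [0.4981, -0.1193, 0.1364]
eef_rot: [3.131, -0.589, 0.109]
force: [0.2, -0.7, -0.8]
grip_width: 0.0239
grip_force: 25.0
t27.62 pos [ 0.4981 -0.1193  0.1364] z [ 0.554  0.05  -0.831] y [ 0.103 -0.995  0.009] lean 33.8 az 0.09 F [ 0.2 -0.7 -0.8] w 0.0239 g 25.0 q [-0.49 -0.03  2.12  0.55  0.62  0.59]
```

```bash
python3 -m pendant '[[[0.3,0.05,-2.5],0.003],[[0,0,-2],0],[[0,0,-1],0],[[0,0,0],0]]';python3 -m pendant '[[[0,0,-0.7],0],[[0,0,-0.7],0],[[0,0,-0.6],0],[[0,0,-0.3],0],[[0,0,0],0],[[0,0,0],0]]'
```

```text
time_s: 27.95
ee_pos: [0.5011, -0.1165, 0.0789]
eef_rot: [3.134, -0.586, 0.114]
force: [0.6, -0.4, -0.4]
grip_width: 0.0237
grip_force: 25.0
time_s: 28.45
ee_pos: [0.502, -0.1175, 0.0589]
eef_rot: [3.131, -0.589, 0.116]
force: [-0.3, -0.0, -0.5]
grip_width: 0.024
grip_force: 25.0
```

```bash
python3 -m pendant '[[[0,0,-0.15],0],[[0,0,0],0],[[0,0,0],0],[[0,0,0],0],[[0,0,0],0],[[0,0,2],0],[[0,0,3.6],0],[[-0.3,2.3,0],0],[[-0.3,2.3,0],0],[[-0.25,2.3,0],0],[[0,0,-2.5],0],[[0,0,-2],0],[[0,0,-0.9],0],[[0,0,0],0]]' 0.55;python3 -m pendant '[[[0,0,0],0],[[0,0,0],0],[[0,0,0],0],[[0,0,0],0],[[0,0,0],0],[[0,0,0],0]]' 0.1 25;python3 -c "
from h import *
st();t=ctrl.camera('top');s=ctrl.camera('side')
for col in ('green','red'):
  a=blobs(t,col,(305,215,370,250),4);b=blobs(s,col,(330,200,400,270),4)
  print(col,[x[:2] for x in a+b],a and b and tri(t,a[0][1],s,b[0][1]))"
```

```text
time_s: 29.62
ee_pos: [0.4921, -0.0482, 0.0571]
eef_rot: [3.133, -0.586, 0.114]
force: [0.4, 0.6, -0.1]
grip_width: 0.0513
grip_force: 0.0
time_s: 30.12
ee_pos: [0.4935, -0.0488, 0.0597]
eef_rot: [3.131, -0.59, 0.115]
force: [-1.2, 0.6, 4.5]
grip_width: 0.0235
grip_force: 25.0
t30.12 pos [ 0.4935 -0.0488  0.0597] z [ 0.554  0.053 -0.831] y [ 0.109 -0.994  0.009] lean 33.8 az 0.10 F [-1.2  0.6  4.5] w 0.0235 g 25.0 q [-0.31  0.07  2.25  0.69  0.35  0.56]
green [(20, array([316.65, 232.85])), (67, array([348.04477612, 239.3880597 ]))] (array([0.46406796, 0.02065122, 0.091955  ]), np.float64(0.0022139811065749588))
red [(28, array([354.89285714, 230.39285714]))] []
```

Yellow gripped again; insert as before (ee now 1.6 mm higher on the head).

```bash
python3 -m pendant '[[[0,0,2],0],[[0,0,3.5],0],[[0,0,3],0],[[2.7,0,0],-0.02],[[2.7,0,0],-0.02],[[2.7,0,0],-0.02],[[2.6,0,-1],-0.013],[[0,0,-1.7],0],[[0,0,-1],0],[[0,0,0],0],[[2.5,0.03,0],0],[[2.5,0,0],0],[[2.2,0,0],0],[[0,0,0],0],[[0,0,-0.8],0],[[0,0,-0.8],0],[[0,0,-0.4],0],[[0,0,0],0]]';python3 -m pendant '[[[0,0,-0.4],0],[[0,0,-0.4],0],[[0,0,-0.4],0],[[0,0,0],0]]'
```

```text
time_s: 31.72
ee_pos: [0.6708, -0.0483, 0.0855]
eef_rot: [3.132, -0.587, 0.041]
force: [-0.1, -0.4, -1.0]
grip_width: 0.024
grip_force: 25.0
time_s: 32.05
ee_pos: [0.6717, -0.0483, 0.074]
eef_rot: [3.132, -0.588, 0.042]
force: [-0.0, -0.1, -1.1]
grip_width: 0.0238
grip_force: 25.0
```

```bash
python3 -m pendant '[[[0,0,-0.4],0],[[0.1,0,-0.4],0],[[0.2,0,-0.4],0],[[0,0,-0.4],0],[[0,0,-0.3],0],[[0,0,0],0],[[0,0,0],0]]';python3 -m pendant '[[[0,0,-0.2],0],[[0,0,0],0],[[0,0,0],0]]'
```

```text
time_s: 32.63
ee_pos: [0.675, -0.0483, 0.0558]
eef_rot: [3.131, -0.589, 0.042]
force: [0.1, 0.9, -0.9]
grip_width: 0.0238
grip_force: 25.0
time_s: 32.88
ee_pos: [0.6751, -0.0483, 0.054]
eef_rot: [3.131, -0.589, 0.042]
force: [-0.2, 0.3, -0.7]
grip_width: 0.0235
grip_force: 25.0
```

```bash
python3 -m pendant '[[[0.1,0,-0.15],0],[[0,0,-0.1],0],[[0,0,0],0],[[0,0,0],0]]'; python3 -m pendant '[[[0,0,0],0],[[0,0,0],0],[[0,0,0],0]]' 0.3
python3 - <<'E'
from h import *
st();c=ctrl.camera('wrist');s=ctrl.camera('side')
RANGES['yellow']=((20,90,40),(38,255,255))
a=blobs(c,'yellow',(270,180,370,290),40)[0];x,y,w,h=a[2];print(a[2],onz(c,(x+w/2-.5,y-.5),.094).round(4),onz(c,(x+w/2-.5,y+h-.5),.07).round(4))
for r in (160,165,170,175):print(r,c['color'][r,300:340,0])
E
```

```text
time_s: 33.22
ee_pos: [0.6774, -0.0485, 0.0536]
eef_rot: [3.131, -0.593, 0.042]
force: [-3.8, 0.9, 11.1]
grip_width: 0.0235
grip_force: 25.0
time_s: 33.47
ee_pos: [0.676, -0.0483, 0.0514]
eef_rot: [3.131, -0.589, 0.042]
force: [0.8, -1.0, 0.9]
grip_width: 0.0283
grip_force: 0.0
t33.47 pos [ 0.676  -0.0483  0.0514] z [ 0.555  0.013 -0.832] y [ 0.036 -0.999  0.008] lean 33.7 az 0.02 F [ 0.8 -1.   0.9] w 0.0283 g 0.0 q [-0.17  0.43  1.79  0.32  0.36  1.09]
[298 217  42  45] [ 0.6638 -0.0486  0.094 ] [ 0.6405 -0.0497  0.07  ]
160 [62 60 63 64 62 60 66 60 59 59 61 62 61 62 63 65 62 62 62 59 61 63 62 61
 64 61 64 63 63 61 61 62 61 65 63 63 61 62 61 63]
165 [64 59 61 65 66 62 62 61 62 63 64 61 66 65 64 65 62 64 62 65 63 61 62 65
 64 62 61 60 62 65 62 63 61 61 61 60 62 62 60 62]
170 [60 61 63 63 61 64 59 61 63 61 60 61 62 65 61 59 63 59 64 64 63 64 64 62
 61 63 64 67 61 59 65 61 64 63 62 62 66 61 64 60]
175 [62 59 63 63 65 59 64 62 63 59 61 62 58 63 64 61 64 60 60 61 64 60 62 63
 61 61 62 63 63 63 59 64 62 63 63 62 64 61 63 61]
```

```bash
python3 -m pendant '[[[0,0,0],0],[[0,0,0],0],[[0,0,0],0],[[-0.6,0,1],0],[[-1.4,0,2],0],[[-2,0,3],0],[[-2.5,0,3],0],[[-3,0,2],0],[[-3.5,0,1],0],[[-3.5,0,0],0],[[-3.5,0,0],0],[[0,0,0],0],[[0,0,0],0]]' 0.5
python3 - <<'E'
from h import *
st();t=ctrl.camera('top');s=ctrl.camera('side');c=ctrl.camera('wrist')
RANGES['yellow']=((20,90,60),(38,255,255))
for col in RANGES:
  a=blobs(t,col,(300,165,372,250),4);b=blobs(s,col,(290,190,400,270),4);e=blobs(c,col,(200,60,440,330),20)
  print(col,a[0][1] if a else 0,b[0][1] if b else 0,e[0][1:] if e else 0, [tri(c,e[0][1],s,b[0][1])] if e and b else'')
A=cv2.resize(s['color'][145:285,265:415],None,fx=2.6,fy=2.6,interpolation=2);B=cv2.resize(c['color'],None,fx=.62,fy=.62)
im=np.zeros((364,800,3),np.uint8);im[:A.shape[0],:A.shape[1]]=A;im[:B.shape[0],395:395+B.shape[1]]=B
cv2.imwrite('pics/end.png',im[:,:,::-1])
E
```

```text
time_s: 34.65
ee_pos: [0.4757, -0.0486, 0.1725]
eef_rot: [3.131, -0.591, 0.042]
force: [0.6, -0.9, 0.4]
grip_width: 0.047
grip_force: 0.0
t34.65 pos [ 0.4757 -0.0486  0.1725] z [ 0.557  0.012 -0.83 ] y [ 0.036 -0.999  0.009] lean 33.9 az 0.02 F [ 0.6 -0.9  0.4] w 0.0470 g 0.0 q [-0.29 -0.21  2.18  0.29  0.62  1.05]
green [316.9047619  232.61904762] [347.94029851 239.3880597 ] (array([241.28 , 243.435]), array([236, 235,  16,  24])) [(array([0.46538209, 0.02426837, 0.09421056]), np.float64(0.004254295400948292))]
yellow [335.5 182.5] [368.60130719 240.56862745] (array([323.26542056,  95.65794393]), array([314,  82,  20,  28])) [(array([ 0.52319261, -0.05269653,  0.10639648]), np.float64(0.17607147210508686))]
red [354.96428571 230.46428571] [377.25423729 218.77966102] (array([395.89230769, 239.15897436]), array([383, 228,  23,  27])) [(array([ 0.48101275, -0.12746043,  0.08298606]), np.float64(0.003943067458334546))]
```

View pics/end.png

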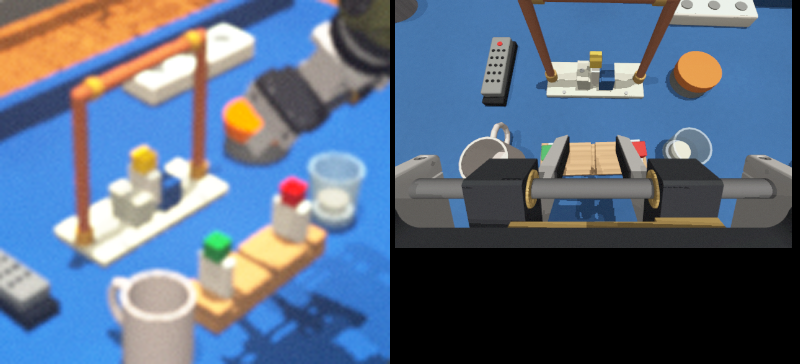

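```bash
python3 -c "
from h import *
print(ctrl.hand_in())"
```

```text
the job is handed in; nothing more can be done
None
```

The job is handed in. Green (12 mm) and yellow (16 mm) both went down to the gap floor and red (20 mm) was blocked at the cheek tops, so yellow now stands in the gap about mid-way along, with green and red back upright in the rack and nothing else seen to move (no verdict came back; about 35 s used).

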